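# Switch the vial diverter to its other chute and feed the waiting vials

### The arm

A 6-joint arm with a two-finger parallel gripper is mounted at the origin on the work surface. World frame = base frame: x ahead of the robot, y to its left, z up, the work surface at z = 0. Lengths are in mm, angles in degrees, forces in N, time in s.
With the tool pointing down it reaches from about 425 to 950 mm from the base axis. Payload 3.5 kg.
Tool frame: the origin (TCP) lies at the very end of the fingers, on their centre line; the grasp point (between the pads) lies 19 mm behind it; z points along the fingers, y is the direction in which the jaws open and shut (so a half turn about z gives the same grasp; the last joint's range is limited). The gripper opens to 85 mm and grips with 20 to 120 N. Pads are 22 mm wide; open, the fingers measure 114 mm over their backs; the gripper's body (76 mm by 85 mm) begins 54 mm behind the grasp point. The pads swing forward as they close: fully open they stand 13 mm farther back than shut.
Start: joints at [62.796, 16.404, 90.338, -0, 73.258, -8.594], TCP at [215.369, 639.705, 231.325] pointing down, gripper open.
Joint ranges: [-158.93, 158.93], [-51.34, 127.21], [12.03, 142.37], [-87.48, 267.48], [13.55, 161.25], [-162.69, 162.69]. Speed limits (degrees/s): [159.86, 159.86, 180, 180, 180, 180].

### API

Orientations are given as a 3x3 rotation matrix whose columns are the frame's x, y, z axes.
In Python, from station import r gives the robot as it stands. The module is installed in compiled form; this text tells all that it offers.
- The arm moves only by the tool step_arm, never from a script. Its argument "plan" is a list of rows, each a list of 3 entries, a list of its own where there are three numbers: the closure, from -1 (fully open) to 1 (shut), then the shift along the tool's x, y, z in cm, then the turn, a rotation vector about the tool's x, y, z in degrees. In form: [[gripper, [tx, ty, tz], [ax, ay, az]], ...]. A call has 1 to 20 rows; each row shifts and turns the commanded pose from where the row before left it, along the tool's axes as they then stand; what a row does not reach is not made up. A row lasts 1/12 s, in which the tool goes at most 41.7 mm and 7.16 degrees, less where a joint would pass 70% of its speed; a pose out of reach is approached as far as the arm can. A call is refused whole if a number of a shift passes 4.17 or a number of a turn 7.16, either way. A call with a gripper value outside its range is refused whole. The fingers move at their own pace and stop on an object; "squeeze" is the grip in N (left out, the last holds). Time passes only in rows, so rows that do not move let the fingers close. It gives the time, the measured TCP pose, the force and the opening at its end, in the units of the state.
- r.sense(): the state, without advancing time (a new reading comes with each control period).
- r.camera(name): name is "scene" or "top" or "wrist"; returns (picture, depth): 400x640x3 uint8, red, green, blue; 400x640 float32, mm along the optical axis (not along the pixel's ray), 0 where there is no reading.
- r.camera_info(name): a dict with "mtx" (3x3 intrinsics, pixels), "rvec" (rotation vector, rad) and "tvec" (3), from world to camera coordinates, as OpenCV has them. Camera axes: x right, y down, z forward; pixel columns grow to the right and rows downward; lengths in mm; the calibration is good to about 2 mm. A picture is of the moment at which its call begins: read the wrist's pose just before it. camera_info takes no time and is no camera call; for the wrist camera it gives the pose at the moment of the call.
- r.finish_job(): hands the job in, once; it reports no verdict.
The state is a dict: "t": time; "joint_positions": joint angles; "joint_vel": joint speeds; "tau": joint torques, N m; "tool_pos": TCP position; "eef_rot": TCP orientation; "wrist_force": force on the tool from outside, world axes, zero at the start; "torque": the same for the moment, N m; "finger_gap": finger opening in mm.
Only numpy, scipy, OpenCV 4.12 (cv2) and the standard library are available. Lean on these libraries where they do the work, as an engineer would, in place of code of your own. Each camera call takes 0.05 s, during which the arm holds its last target.

### The job

Press down the raised blue paddle of the vial diverter so that the seesaw gate rocks fully over to its other side, then push the red blade of the magazine shutter fully across so that the three waiting amber vials feed down that other chute, and finish with all three lying still at its end stop. Do not touch the vials themselves, and leave the other things on the bench where they are.

Things in the scene. Friction and masses are not known exactly. Their poses are not given: they have to be found in the camera images.
- station: vial diverter, fixed; base plate 125 x 600 mm. Origin on the bench under the gate's pivot. Front (blue paddles, red blade) looks to its -x, to the robot. y runs along the chutes: +y left chute (green stop), -y right (white stop). Magazine: |x|<47, |y|<20, top 228 mm high. Clear guards: |y|<62, 163 mm high. Chute cheeks |x|<47, 118 mm high at |y|=64 falling to 95 mm at 275
- gate (a joint): angle of the seesaw gate, rad, about the station's x; pivot 120 mm high, stops at -0.50 and +0.50. Positive: left (+y) paddle up, vials feed down the right chute; negative: right paddle up, vials feed left. An over-centre weight (mast at the back) holds it at either stop, where it starts; about 1 N at the raised paddle moves it, and past the middle it tips over by itself
- paddle_left (a point): centre of the top face of the left (+y) blue finger paddle, 40 x 40 x 8 mm, on the rocker bar: 70 mm in front of (-x) and 105 mm to the left of the pivot. About 178 mm high when raised, 78 mm when down, tilting with the gate; nothing below it but the base plate (8 mm thick)
- paddle_right (a point): the same for the right (-y) blue finger paddle, 105 mm to the right of the pivot
- shutter (a joint): travel of the magazine shutter, m: 0 shut, 0.035 fully across (open), sliding to the station's +y against about 1.5 N of friction; it stays where it is left. The vials start to drop at about 0.015
- shutter_blade (a point): centre of the top edge of the shutter's upright red push blade: 30 mm along the station's x, 6 mm thick along y, from 165 to 203 mm high, 100 mm in front (-x) of the magazine's middle. Push its flat -y side towards +y
- chute_left_stop (a point): foot of the end stop of the left chute, 273 mm to the left of the pivot, 56 mm high; the chute floor rises from here towards the gate
- chute_right_stop (a point): the same for the right chute, 273 mm to the right
- vial1: amber vial with aluminium crimp cap, 22 mm diameter, 72 mm long, 30 g, lying along the station's x; origin at its centre. Waiting in the magazine, number 1 from below, over the shutter plate
- vial2: amber vial with aluminium crimp cap, 22 mm diameter, 72 mm long, 30 g, lying along the station's x; origin at its centre. Waiting in the magazine, number 2 from below, over the shutter plate
- vial3: amber vial with aluminium crimp cap, 22 mm diameter, 72 mm long, 30 g, lying along the station's x; origin at its centre. Waiting in the magazine, number 3 from below, over the shutter plate
- spare_vial_a: loose clear vial with a blue cap standing upright, 22 mm diameter, 72 mm tall; origin at the centre of its foot; leave it alone
- spare_vial_b: loose clear vial with a white cap standing upright, 22 mm diameter, 72 mm tall; origin at the centre of its foot; leave it alone
- beaker: glass beaker, 68 mm diameter, 90 mm tall; origin at the centre of its foot; leave it alone
- reagent_bottle: amber bottle with a blue cap, 70 mm diameter, 140 mm tall; origin at the centre of its foot; leave it alone
- tip_box: pipette-tip box, grey with a blue lid, 122 x 84 mm, 63 mm tall; origin at the centre of its underside; leave it alone
- spatula: flat steel lab spatula lying on the bench in front of the station, 158 mm long along its x axis, 15 mm wide, 4 mm thick; origin at the middle of its underside; leave it alone
Things that resemble listed ones, but are neither listed nor needed, are in the scene too. What is shaped like the vial3 but turquoise is not meant.

How it is judged:
By the outcome, as a careful person would: the job done as asked, in the order asked, and still so for the second after the job is handed in, with the robot touching nothing.
It also fails if it takes over 38 s, if anything falls off the work surface, if the arm or the gripper's body presses on something with over 40 N, if the wrist force passes 120 N, or if a joint passes its speed limit or range.

## Working session

There is one attempt and no reset: what is moved stays moved. The work goes in short steps, Python scripts to look and compute and a tool call to move; the robot and the scene stay as the last step left them, time stands still between calls to the robot, and variables do not carry over. Pictures are saved under pics/ and viewed, and the job is handed in when it is done.

Besides the shell and the picture viewer there is one more tool, called after ">>>" as name(argument=value, ...), one argument or row to a line, values as JSON. step_arm: Moves the arm, as the interface text tells. Its arguments: {"type":"object","properties":{"plan":{"type":"array","items":{"type":"array"}},"squeeze":{"type":"number"}},"required":["plan"]}

```bash
mkdir -p pics
python3 - <<'E'
from station import r
import cv2,numpy as np
s=r.sense();print({k:np.round(v,3).tolist() for k,v in s.items()})
for n in("scene","top"):
    p,d=r.camera(n);cv2.imwrite(f"pics/{n}0.png",p[:,:,::-1]);np.savez(f"pics/{n}0.npz",p=p,d=d)
    print(n,{k:np.round(v,3).tolist() for k,v in r.camera_info(n).items()})
E
```

```text
{'t': 0.0, 'joint_positions': [62.797, 16.454, 90.423, -0.003, 73.257, -8.591], 'joint_vel': [0.008, -0.044, 0.147, 0.07, -0.028, -0.028], 'tau': [-0.001, -40.598, -29.262, -0.0, 0.006, -0.0], 'tool_pos': [215.07, 639.13, 229.935], 'eef_rot': [[-0.948, 0.319, -0.001], [0.319, 0.948, -0.002], [0.0, -0.002, -1.0]], 'wrist_force': [0.495, -0.337, 0.705], 'torque': [0.02, 0.016, -0.04], 'finger_gap': 85.59}
scene {'mtx': [[487.087, 0.0, 315.198], [0.0, 487.087, 200.182], [0.0, 0.0, 1.0]], 'rvec': [2.151, 0.776, -0.354], 'tvec': [-434.875, -110.933, 2074.264]}
top {'mtx': [[372.272, 0.0, 317.534], [0.0, 372.272, 200.045], [0.0, 0.0, 1.0]], 'rvec': [2.17, -2.132, 0.154], 'tvec': [-5.666, 563.318, 1123.869]}
```

View pics/scene0.png

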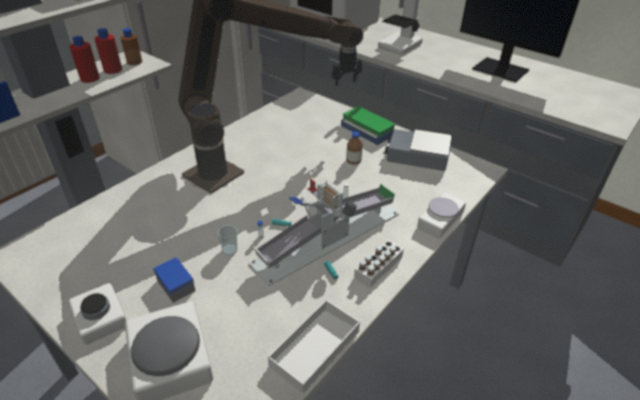

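View pics/top0.png

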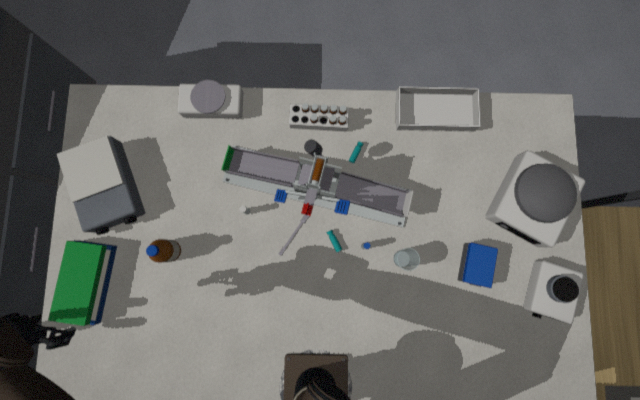

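```bash
cat > h.py <<'E'
import numpy as np,cv2
def world(info,u,v,d):
    R=cv2.Rodrigues(np.array(info["rvec"],float))[0];t=np.array(info["tvec"],float).ravel();K=np.array(info["mtx"])
    u,v,d=map(np.asarray,(u,v,d))
    c=np.stack([(u-K[0,2])/K[0,0]*d,(v-K[1,2])/K[1,1]*d,d],-1)
    return (c-t)@R
def proj(info,P):
    return cv2.projectPoints(np.array(P,float).reshape(-1,3),np.array(info["rvec"],float),np.array(info["tvec"],float),np.array(info["mtx"]),None)[0][:,0]
E
python3 - <<'E'
from station import r
from h import *
z=np.load("pics/top0.npz");p,d=z["p"],z["d"];I=r.camera_info("top")
v,u=np.mgrid[0:400,0:640];W=world(I,u,v,d)
hsv=cv2.cvtColor(p,cv2.COLOR_RGB2HSV)
def cl(name,m,box):
    b=np.zeros_like(m);b[box[1]:box[3],box[0]:box[2]]=1
    n,L,s,c=cv2.connectedComponentsWithStats((m&b).astype(np.uint8))
    for i in range(1,n):
        if s[i,4]>=6:
            q=W[L==i]; print(name,np.round(c[i]),s[i,4],"med",np.round(np.median(q,0)),"z",np.round(np.percentile(q[:,2],[5,50,95])))
H,S,V=[hsv[...,i] for i in range(3)]
box=(200,120,440,290)
cl("blue",(H>105)&(H<125)&(S>150)&(V>80),box)
cl("red",((H<5)|(H>174))&(S>150)&(V>80),box)
cl("green",(H>50)&(H<75)&(S>150),box)
cl("amber",(H>8)&(H<20)&(S>150),box)
cl("turq",(H>82)&(H<100)&(S>120),box)
c=p[130:270,210:430];cv2.imwrite("pics/topc.png",cv2.resize(c,None,fx=3.6,fy=3.6,interpolation=cv2.INTER_CUBIC)[:,:,::-1])
c=np.load("pics/scene0.npz")["p"][150:300,220:430];cv2.imwrite("pics/scc.png",cv2.resize(c,None,fx=3.6,fy=3.6,interpolation=cv2.INTER_CUBIC)[:,:,::-1])
# white/green ends: points above bench for station plate fit
m=(W[...,2]>3)&(W[...,2]<14)&(u>215)&(u<415)&(v>140)&(v<230)
q=W[m][:,:2];print(cv2.minAreaRect(q.astype(np.float32)),len(q))
E
```

```text
blue [280. 196.] 107 med [568. 117.  79.] z [70. 79. 86.]
blue [342. 206.] 154 med [528. -63. 180.] z [170. 180. 188.]
blue [367. 245.] 25 med [ 426. -145.   73.] z [69. 73. 76.]
red [307. 209.] 74 med [518.  35. 164.] z [161. 164. 204.]
green [228. 159.] 118 med [680. 282.  80.] z [62. 80. 94.]
amber [317. 169.] 139 med [620.   7. 225.] z [221. 225. 229.]
turq [356. 152.] 118 med [ 725. -116.   20.] z [16. 20. 24.]
turq [334. 241.] 127 med [438. -50.  20.] z [15. 20. 24.]
((619.904052734375, 12.68914794921875), (290.1622009277344, 650.0408935546875), 1.0137934684753418) 2591
```

View pics/topc.png

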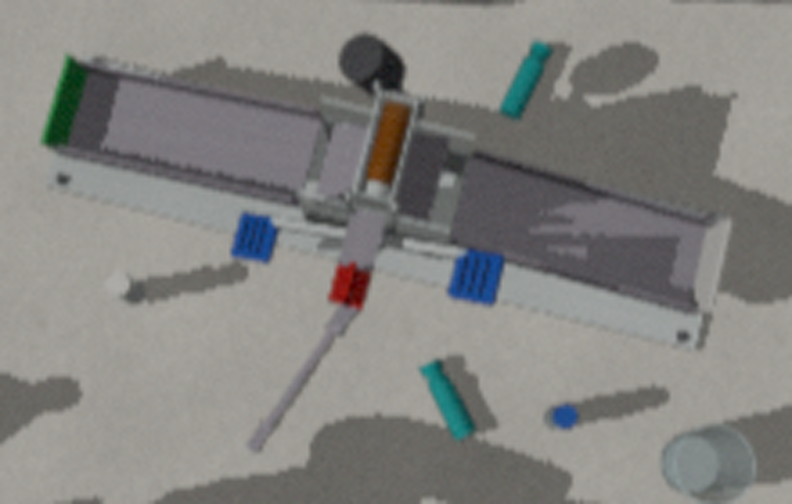

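View pics/scc.png

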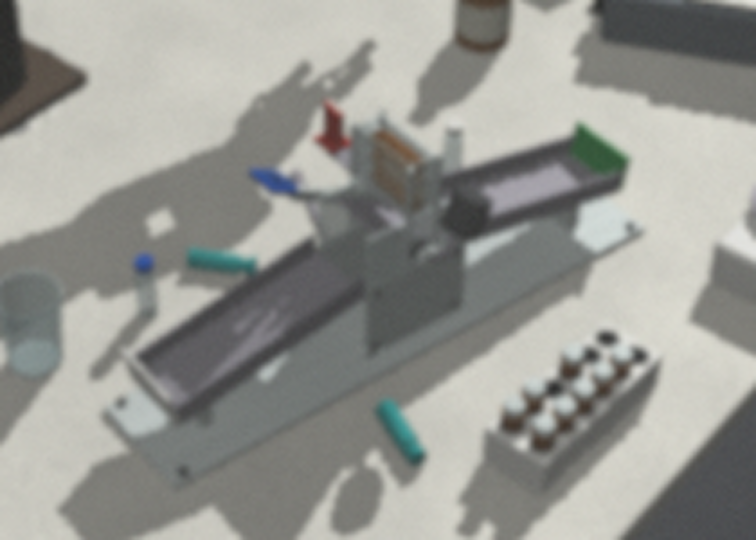

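Run:
```python
from station import r
from h import *
z=np.load("pics/top0.npz");p,d=z["p"],z["d"];I=r.camera_info("top")
v,u=np.mgrid[0:400,0:640];W=world(I,u,v,d)
a,b=np.array([568,117.]),np.array([528,-63.])
ya=(a-b)/np.linalg.norm(a-b);xa=np.array([ya[1],-ya[0]]);piv=(a+b)/2+70*xa
print("piv",piv,"xa",xa,"ya",ya)
m=(abs(u-307)<12)&(abs(v-209)<14)&(W[...,2]>150)
q=W[m];st=np.c_[(q[:,:2]-piv)@xa,(q[:,:2]-piv)@ya,q[:,2]]
t=st[st[:,2]>190];print("blade top st",np.round(np.median(t,0),1),len(t),np.round(t.min(0)),np.round(t.max(0)))
print("rest",np.round(np.percentile(st[st[:,2]<190],[5,50,95],axis=0)))
# amber
m=(abs(u-317)<8)&(abs(v-169)<12)&(W[...,2]>215);q=W[m];print("mag",np.round([np.median((q[:,:2]-piv)@xa),np.median((q[:,:2]-piv)@ya)]))
for n,o in(("press",(-75,-100)),("blade-40",(-100,-40))):
    print(n,np.round(piv+o[0]*xa+o[1]*ya))
s=r.sense();R=np.array(s["eef_rot"])
tgt=np.r_[piv-75*xa-100*ya,255];print("toolframe cm",np.round(R.T@(tgt-s["tool_pos"])/10,2))
print("yaw err deg",np.degrees(np.arctan2(ya[1],ya[0])-np.arctan2(R[1,1],R[0,1])))
```

```text
piv [616.33309421  11.81486795] xa [ 0.97618706 -0.21693046] ya [0.21693046 0.97618706]
blade top st [-1.025e+02  1.000e-01  2.020e+02] 27 [-208.  -51.  198.] [ -86.    4. 1191.]
rest [[-113.  -12.  158.]
 [ -86.   -2.  162.]
 [ -62.   13.  167.]]
mag [ 5. -5.]
press [521. -70.]
blade-40 [510.  -6.]
toolframe cm [-51.65 -57.39  -2.39]
yaw err deg 6.084130528031577
```

I could mistake the right paddle for other blue things. These are the left paddle (280,196; z 79, down), the spare cap (367,245), the bottle cap (155,250) and the tip box (480,265).
The paddle I want is the right one at (342,206): z 180, raised, and confirmed in the crop. The only red item is the blade at (307,209).

>>> step_arm(
  plan=[
    [1,[-2.5,-2.8,-0.6],[0,0,0]],
    [1,[-2.5,-2.8,-0.6],[0,0,0]],
    [1,[-2.5,-2.8,-0.6],[0,0,0]],
    [1,[-2.5,-2.8,-0.6],[0,0,0]],
    [1,[-2.5,-2.8,0],[0,0,0]],
    [1,[-2.5,-2.8,0],[0,0,0]],
    [1,[-2.5,-2.8,0],[0,0,0]],
    [1,[-2.5,-2.8,0],[0,0,0]],
    [1,[-2.5,-2.8,0],[0,0,0]],
    [1,[-2.5,-2.8,0],[0,0,0]],
    [1,[-2.5,-2.8,0],[0,0,0]],
    [1,[-2.5,-2.8,0],[0,0,0]],
    [1,[-2.5,-2.8,0],[0,0,0]],
    [1,[-2.5,-2.8,0],[0,0,0]],
    [1,[-2.5,-2.8,0],[0,0,0]],
    [1,[-2.5,-2.8,0],[0,0,0]],
    [1,[-2.5,-2.8,0],[0,0,0]],
    [1,[-2.5,-2.8,0],[0,0,0]],
    [1,[0,0,0],[0,0,-6.1]],
    [1,[0,0,0],[0,0,0]],
  ],
)

```text
t: 1.77
tool_pos: [481.2, 16.6, 254.7]
eef_rot: [[-0.976, 0.219, -0.001], [0.219, 0.976, 0.0], [0.001, 0.0, -1.0]]
wrist_force: [0.3, -0.1, -0.1]
finger_gap: -0.0
```

```bash
cat > go.py <<'E'
from station import r
from h import *
import sys
piv=np.array([616.3,11.8]);xa=np.array([.9762,-.2169]);ya=np.array([.2169,.9762])
s=r.sense();R=np.array(s["eef_rot"])
q=np.array(s["tool_pos"])
print("t",round(s["t"],2),"st pos",np.round([(q[:2]-piv)@xa,(q[:2]-piv)@ya,q[2]],1),"F",np.round(s["wrist_force"],1),"gap",s["finger_gap"])
print(np.round(R,3).tolist(),np.round(s["joint_positions"]))
if len(sys.argv)>3:
    o=list(map(float,sys.argv[1:4]));t=np.r_[piv+o[0]*xa+o[1]*ya,o[2]]
    print("shift cm",np.round(R.T@(t-q)/10,2))
E
python3 go.py -75 -100 200
```

```text
t 1.77 st pos [-133.   -24.6  254.7] F [ 0.3 -0.1 -0.1] gap -0.0265895587634647
[[-0.976, 0.219, -0.001], [0.219, 0.976, 0.0], [0.001, 0.0, -1.0]] [-10. -10. 115.   0.  75. -87.]
shift cm [-5.82 -7.53  5.46]
```

>>> step_arm(
  plan=[
    [1,[-2,-2.5,0],[0,0,0]],
    [1,[-2,-2.5,0],[0,0,0]],
    [1,[-1.8,-2.5,0],[0,0,0]],
    [1,[0,0,1.5],[0,0,0]],
    [1,[0,0,1.5],[0,0,0]],
    [1,[0,0,0],[0,0,0]],
  ],
)

```text
t: 2.27
tool_pos: [519.3, -66.2, 221.5]
eef_rot: [[-0.976, 0.218, -0.007], [0.218, 0.976, 0.003], [0.007, 0.001, -1.0]]
wrist_force: [-0.1, 0.6, 0.5]
finger_gap: 0.0
```

```bash
python3 go.py -75 -100 100
python3 - <<'E'
from station import r
import cv2
for n in("wrist","top"):
    p,d=r.camera(n)
    if n=="top": p=cv2.resize(p[130:270,210:430],None,fx=3.6,fy=3.6,interpolation=2)
    cv2.imwrite(f"pics/{n}1.png",p[:,:,::-1])
E
```

```text
t 2.27 st pos [-77.8 -97.2 221.5] F [-0.1  0.6  0.5] gap 0.04962398313686625
[[-0.976, 0.218, -0.007], [0.218, 0.976, 0.003], [0.007, 0.001, -1.0]] [-18.  -2. 112.   0.  71. -96.]
shift cm [-0.36 -0.3  12.15]
```

View pics/wrist1.png

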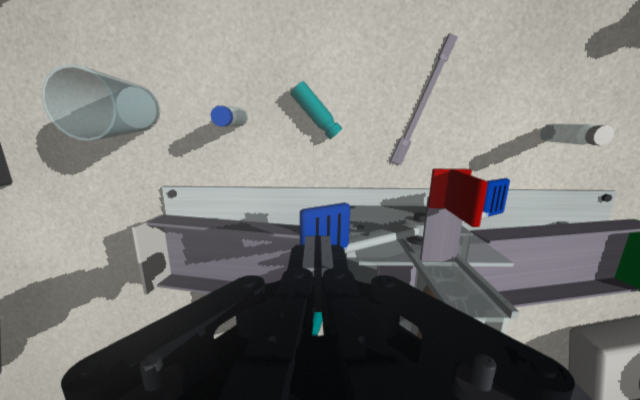

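View pics/top1.png

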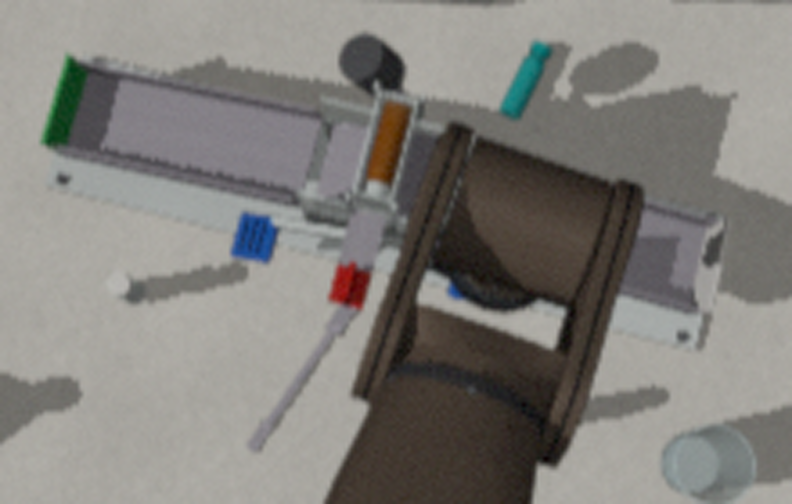

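Wrist view: the shut fingertips at (318,240) are over the raised right paddle (300–350, 205–250). The red blade at (455,195) is clear of them. Pressing.

>>> step_arm(
  plan=[
    [1,[-0.3,-0.4,1.5],[0,0,0]],
    [1,[0,0,1.5],[0,0,0]],
    [1,[0,0,1],[0,0,0]],
    [1,[0,0,1],[0,0,0]],
    [1,[0,0,1],[0,0,0]],
    [1,[0,0,1],[0,0,0]],
    [1,[0,0,1],[0,0,0]],
    [1,[0,0,1],[0,0,0]],
    [1,[0,0,1],[0,0,0]],
    [1,[0,0,1],[0,0,0]],
    [1,[0,0,0.6],[0,0,0]],
    [1,[0,0,0],[0,0,0]],
    [1,[0,0,0],[0,0,0]],
    [1,[0,0,0],[0,0,0]],
  ],
)

```text
t: 3.53
tool_pos: [523.8, -72.0, 109.7]
eef_rot: [[-0.976, 0.217, 0.001], [0.217, 0.976, -0.0], [-0.001, -0.0, -1.0]]
wrist_force: [-0.7, 1.0, 1.1]
finger_gap: -0.1
```

```bash
python3 go.py -100 -45 260
python3 - <<'E'
from station import r
import cv2
for n in("wrist","scene"):
    p,d=r.camera(n)
    if n=="scene": p=cv2.resize(p[150:300,220:430],None,fx=3.6,fy=3.6,interpolation=2)
    cv2.imwrite(f"pics/{n}2.png",p[:,:,::-1])
E
```

```text
t 3.53 st pos [ -72.1 -101.9  109.7] F [-0.7  1.   1.1] gap -0.0728628175074936
[[-0.976, 0.217, 0.001], [0.217, 0.976, -0.0], [-0.001, -0.0, -1.0]] [-19.   6. 116.   0.  58. -96.]
shift cm [  2.78   5.69 -15.03]
```

View pics/wrist2.png

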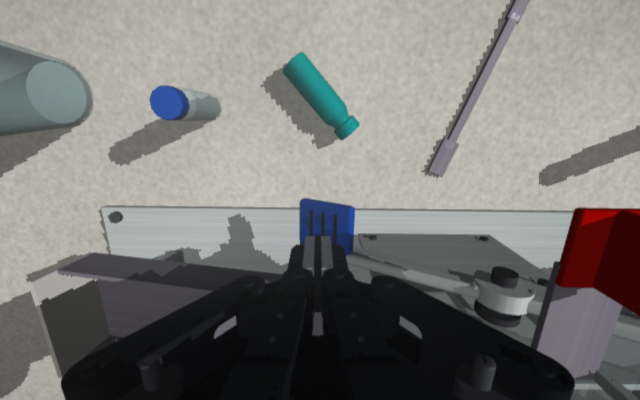

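View pics/scene2.png

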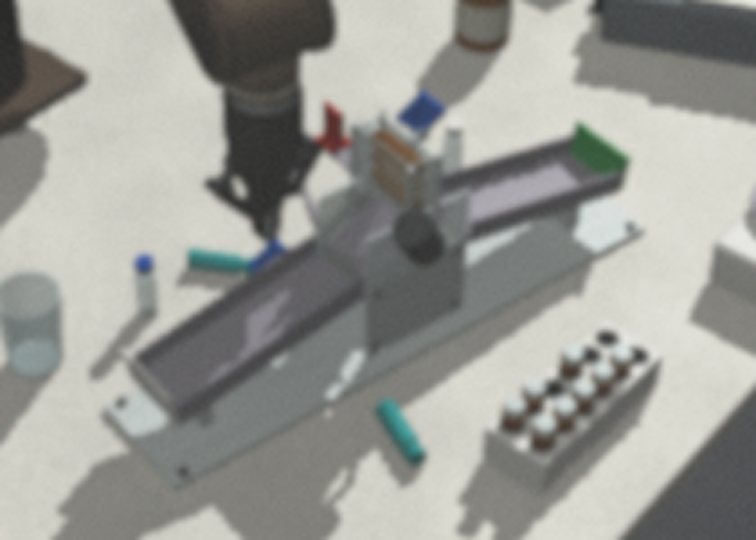

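The gate has flipped: the left paddle is now raised at (420,110) in the crop, the right one is down, and the amber stack is still waiting. Retreating up, then over to the -y side of the blade.

>>> step_arm(
  plan=[
    [1,[0,0,-2],[0,0,0]],
    [1,[0,0,-3],[0,0,0]],
    [1,[0,0,-3],[0,0,0]],
    [1,[0,0,-3],[0,0,0]],
    [1,[0,0,-3],[0,0,0]],
    [1,[1.4,2.8,-1],[0,0,0]],
    [1,[1.4,2.7,0],[0,0,0]],
    [1,[0,0,0],[0,0,0]],
    [1,[0,0,0],[0,0,0]],
  ],
)

```text
t: 4.38
tool_pos: [508.0, -11.2, 260.3]
eef_rot: [[-0.977, 0.214, 0.002], [0.214, 0.977, -0.001], [-0.002, -0.0, -1.0]]
wrist_force: [0.2, -0.7, 0.2]
finger_gap: 0.4
```

```bash
python3 go.py -100 -40 180
python3 - <<'E'
from station import r
import cv2
from h import *
for n in("wrist","top"):
    I=r.camera_info(n)
    p,d=r.camera(n)
    if n=="wrist":
        hsv=cv2.cvtColor(p,cv2.COLOR_RGB2HSV);H,S,V=[hsv[...,i] for i in range(3)]
        v,u=np.nonzero(((H<5)|(H>174))&(S>150)&(V>60)&(d>0));W=world(I,u,v,d[v,u])
        piv=np.array([616.3,11.8]);xa=np.array([.9762,-.2169]);ya=np.array([.2169,.9762])
        st=np.c_[(W[:,:2]-piv)@xa,(W[:,:2]-piv)@ya,W[:,2]]
        print("red z>175",np.round(np.percentile(st[st[:,2]>175],[2,50,98],axis=0)),"low",np.round(np.percentile(st[st[:,2]<175],[2,50,98],axis=0)))
    if n=="top": p=cv2.resize(p[130:270,210:430],None,fx=3.6,fy=3.6,interpolation=2)
    cv2.imwrite(f"pics/{n}3.png",p[:,:,::-1])
E
```

```text
t 4.38 st pos [-100.8  -45.9  260.3] F [ 0.2 -0.7  0.2] gap 0.36143497486710824
[[-0.977, 0.214, 0.002], [0.214, 0.977, -0.001], [-0.002, -0.0, -1.0]] [-13.  -6. 112.  -0.  75. -90.]
shift cm [-0.06  0.6   8.03]
red z>175 [[-115.   -2.  183.]
 [-102.    1.  202.]
 [ -86.    3.  204.]] low [[-114.  -12.  162.]
 [-103.   -6.  163.]
 [ -86.   14.  165.]]
```

View pics/wrist3.png

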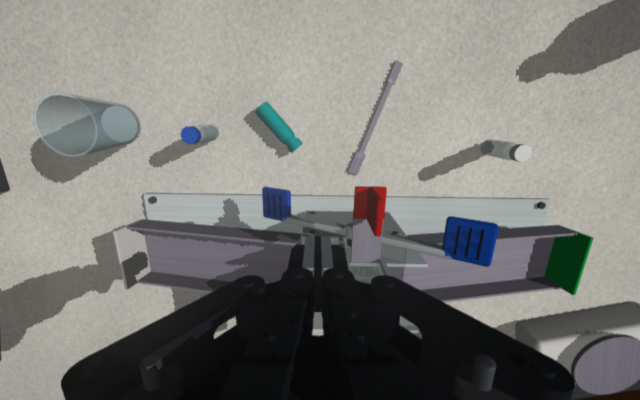

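View pics/top3.png

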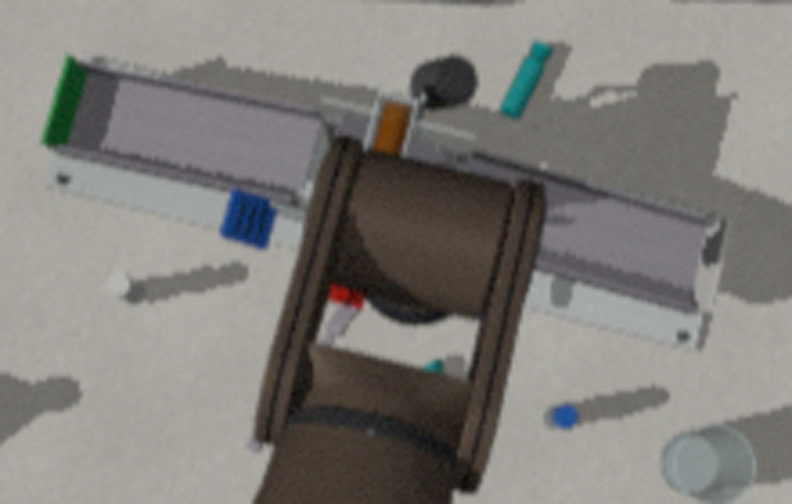

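Wrist view: the left paddle (470,240) is raised and the right one (277,203) is down. The red blade is at (370,210), station x ≈ -101, y ≈ 0. The fingers are on its -y side.

>>> step_arm(
  plan=[
    [1,[0,0,2.5],[0,0,0]],
    [1,[0,0,2.5],[0,0,0]],
    [1,[0,0,2.2],[0,0,0]],
    [1,[0,0,0.8],[0,0,0]],
    [1,[0,1,0],[0,0,0]],
    [1,[0,1,0],[0,0,0]],
    [1,[0,0.8,0],[0,0,0]],
    [1,[0,0.8,0],[0,0,0]],
    [1,[0,0.8,0],[0,0,0]],
    [1,[0,0.8,0],[0,0,0]],
    [1,[0,0.6,0],[0,0,0]],
    [1,[0,0,0],[0,0,0]],
    [1,[0,0,0],[0,0,0]],
  ],
)

```text
t: 5.57
tool_pos: [520.3, 45.3, 179.2]
eef_rot: [[-0.976, 0.216, -0.001], [0.216, 0.976, 0.001], [0.001, 0.001, -1.0]]
wrist_force: [0.1, -0.2, 0.0]
finger_gap: -0.3
```

```bash
cat > look.py <<'E'
from station import r
import cv2,sys
from h import *
k=sys.argv[1]
for n in("wrist","scene"):
    I=r.camera_info(n)
    p,d=r.camera(n)
    if n=="wrist":
        hsv=cv2.cvtColor(p,cv2.COLOR_RGB2HSV);H,S,V=[hsv[...,i] for i in range(3)]
        v,u=np.nonzero(((H<5)|(H>174))&(S>150)&(V>60)&(d>0));W=world(I,u,v,d[v,u])
        piv=np.array([616.3,11.8]);xa=np.array([.9762,-.2169]);ya=np.array([.2169,.9762])
        st=np.c_[(W[:,:2]-piv)@xa,(W[:,:2]-piv)@ya,W[:,2]]
        if (st[:,2]>195).any(): print("red z>195",np.round(np.percentile(st[st[:,2]>195],[2,50,98],axis=0)))
    else: p=cv2.resize(p[150:300,220:430],None,fx=3.6,fy=3.6,interpolation=2)
    cv2.imwrite(f"pics/{n}{k}.png",p[:,:,::-1])
E
python3 go.py -100 18 180; python3 look.py 4
```

```text
t 5.57 st pos [-100.9   11.9  179.2] F [ 0.1 -0.2  0. ] gap -0.25005643210884637
[[-0.976, 0.216, -0.001], [0.216, 0.976, 0.001], [0.001, 0.001, -1.0]] [ -6.  -0. 114.   0.  66. -84.]
shift cm [-0.1   0.61 -0.08]
red z>195 [[-114.   27.  196.]
 [-108.   30.  202.]
 [ -98.   32.  219.]]
```

View pics/wrist4.png

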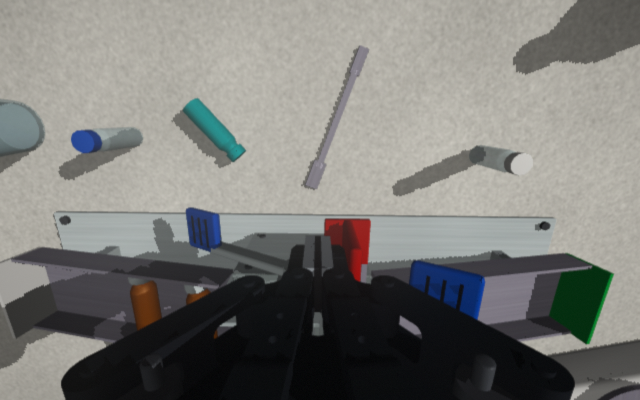

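View pics/scene4.png

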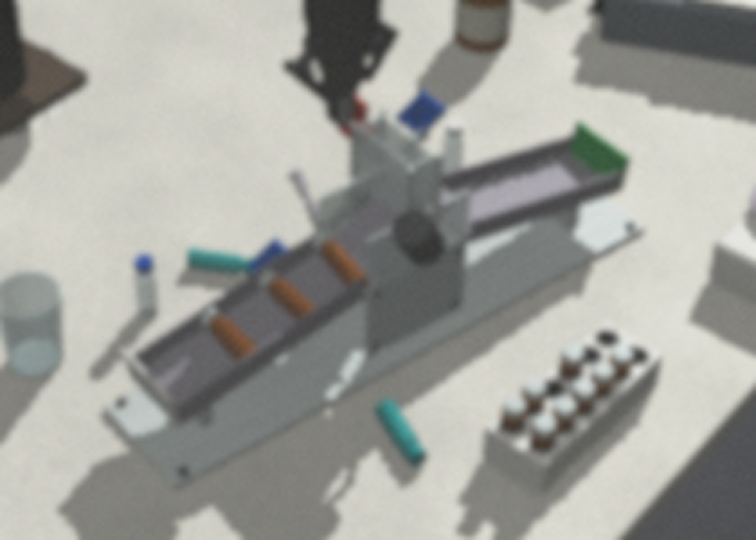

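All three ambers are rolling down the right chute. The blade is at about 30 mm, so I'm pushing the last few millimetres until it reaches its stop.

>>> step_arm(
  plan=[
    [1,[0,0.3,0],[0,0,0]],
    [1,[0,0.3,0],[0,0,0]],
    [1,[0,0.1,0],[0,0,0]],
    [1,[0,0,0],[0,0,0]],
    [1,[0,0,0],[0,0,0]],
  ],
)

```text
t: 6.08
tool_pos: [521.5, 50.0, 179.0]
eef_rot: [[-0.976, 0.216, -0.002], [0.216, 0.976, -0.003], [0.001, -0.004, -1.0]]
wrist_force: [-1.4, -4.8, 0.4]
finger_gap: -0.1
```

```bash
python3 go.py -100 18 180; python3 look.py 5
```

```text
t 6.08 st pos [-100.8   16.7  179. ] F [-1.4 -4.8  0.4] gap -0.08903033431697398
[[-0.976, 0.216, -0.002], [0.216, 0.976, -0.003], [0.001, -0.004, -1.0]] [ -6.   0. 114.  -0.  66. -83.]
shift cm [-0.08  0.13 -0.1 ]
red z>195 [[-114.   31.  196.]
 [-109.   34.  202.]
 [ -99.   36.  221.]]
```

>>> step_arm(
  plan=[
    [1,[0,0.2,0],[0,0,0]],
    [1,[0,0,0],[0,0,0]],
    [1,[0,0,0],[0,0,0]],
  ],
)

```text
t: 6.43
tool_pos: [521.5, 50.2, 179.1]
eef_rot: [[-0.976, 0.216, -0.004], [0.216, 0.976, -0.008], [0.002, -0.008, -1.0]]
wrist_force: [-3.3, -10.6, 0.9]
finger_gap: 0.0
```

```bash
python3 go.py -100 18 180
```

```text
t 6.43 st pos [-100.8   16.9  179.1] F [ -3.3 -10.6   0.9] gap 0.015439991536334137
[[-0.976, 0.216, -0.004], [0.216, 0.976, -0.008], [0.002, -0.008, -1.0]] [ -5.   0. 114.  -0.  66. -83.]
shift cm [-0.08  0.11 -0.1 ]
```

The blade is against its hard stop: 11 N and no further travel. Backing off in -y, then up and away towards the robot.

>>> step_arm(
  plan=[
    [1,[0,-1,0],[0,0,0]],
    [1,[0,-1.5,0],[0,0,0]],
    [1,[0,0,-3],[0,0,0]],
    [1,[0,0,-3],[0,0,0]],
    [1,[0,0,-3],[0,0,0]],
    [1,[0,0,-3],[0,0,0]],
    [1,[2,3,0],[0,0,0]],
    [1,[2,3,0],[0,0,0]],
    [1,[0,3,0],[0,0,0]],
    [1,[0,4,0],[0,0,0]],
    [1,[0,4,0],[0,0,0]],
    [1,[0,4,0],[0,0,0]],
    [1,[0,4,0],[0,0,0]],
    [1,[0,4,0],[0,0,0]],
    [1,[0,4,0],[0,0,0]],
    [1,[0,0,0],[0,0,0]],
    [1,[0,0,0],[0,0,0]],
    [1,[0,0,0],[0,0,0]],
    [1,[0,0,0],[0,0,0]],
    [1,[0,0,0],[0,0,0]],
  ],
)

```text
t: 8.1
tool_pos: [549.7, 358.5, 299.8]
eef_rot: [[-0.976, 0.218, 0.001], [0.218, 0.976, 0.0], [-0.0, 0.0, -1.0]]
wrist_force: [-0.0, -1.0, 1.0]
finger_gap: -0.2
```

```bash
python3 go.py
python3 - <<'E'
from station import r
from h import *
piv=np.array([616.3,11.8]);xa=np.array([.9762,-.2169]);ya=np.array([.2169,.9762])
I=r.camera_info("top");v,u=np.mgrid[0:400,0:640]
for k in range(3):
    p,d=r.camera("top");W=world(I,u,v,d);st=np.dstack([(W[...,:2]-piv)@xa,(W[...,:2]-piv)@ya,W[...,2]])
    h=cv2.cvtColor(p,cv2.COLOR_RGB2HSV);H,S,V=[h[...,i] for i in range(3)]
    for n,m in(("amber",(H>5)&(H<20)&(S>130)),("blue",(H>105)&(H<125)&(S>150)&(V>80)),("red",((H<5)|(H>174))&(S>150)&(V>80)&(W[...,2]>192))):
        m=m&(abs(st[...,0])<130)&(abs(st[...,1])<310)
        c,L,s,g=cv2.connectedComponentsWithStats(m.astype(np.uint8))
        print(k,n,[(np.round(g[i]).tolist(),int(s[i,4]),np.round(np.median(st[L==i],0)).tolist()) for i in range(1,c) if s[i,4]>5])
cv2.imwrite("pics/top6.png",cv2.resize(p[130:280,150:440],None,fx=2.7,fy=2.7,interpolation=2)[:,:,::-1])
p,d=r.camera("scene");cv2.imwrite("pics/scene6.png",cv2.resize(p[150:300,220:430],None,fx=3.6,fy=3.6,interpolation=2)[:,:,::-1])
E
```

```text
t 8.1 st pos [-140.3  324.   299.8] F [-0. -1.  1.] gap -0.19159622285829683
[[-0.976, 0.218, 0.001], [0.218, 0.976, 0.0], [-0.0, 0.0, -1.0]] [ 24.  12.  89.   0.  79. -53.]
0 amber [([396.0, 198.0], 374, [4.0, -247.0, 81.0])]
0 blue [([278.0, 190.0], 125, [-69.0, 89.0, 180.0]), ([341.0, 211.0], 88, [-72.0, -95.0, 80.0])]
0 red [([295.0, 205.0], 24, [-101.0, 33.0, 203.0])]
1 amber [([396.0, 198.0], 373, [5.0, -247.0, 81.0])]
1 blue [([278.0, 190.0], 124, [-69.0, 88.0, 179.0]), ([341.0, 211.0], 84, [-72.0, -95.0, 80.0])]
1 red [([295.0, 205.0], 25, [-100.0, 33.0, 203.0])]
2 amber [([396.0, 198.0], 371, [4.0, -247.0, 81.0])]
2 blue [([278.0, 190.0], 126, [-69.0, 89.0, 180.0]), ([341.0, 211.0], 90, [-72.0, -95.0, 79.0])]
2 red [([295.0, 205.0], 25, [-100.0, 33.0, 203.0])]
```

View pics/top6.png

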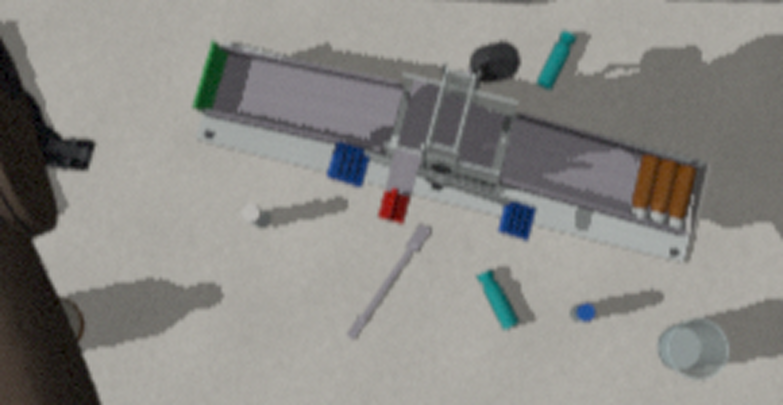

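View pics/scene6.png

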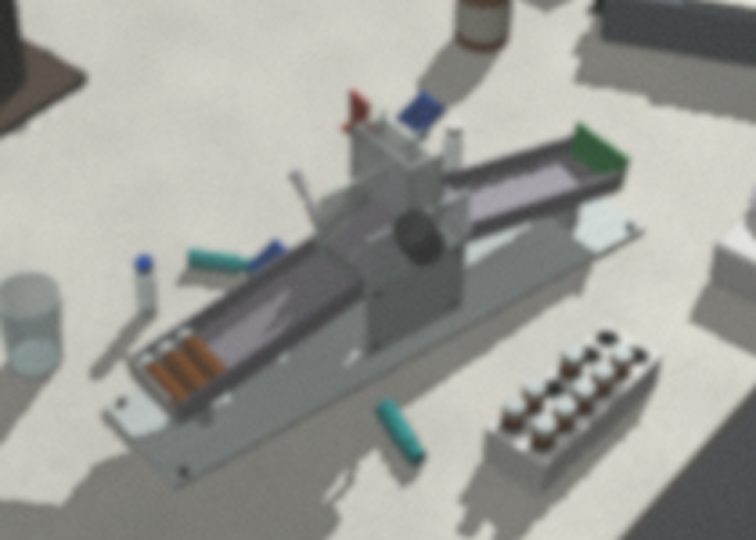

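All three amber vials lie side by side against the white stop, at (670,190) in the crop. The magazine is empty, the blade is across and the spatula hasn't moved. Handing in.

```bash
python3 -c "
from station import r
print(r.finish_job(), r.sense()['t'])"
```

```text
the job is handed in; nothing more can be done
the job is handed in; nothing more can be done
```

The job is done and handed in, at about 8.3 s on the robot's clock. With the gripper shut, I pressed down the raised right paddle and the gate rocked fully over. I then pushed the red blade across to its hard stop, which read 11 N with no further travel, and backed the arm clear.

- **Gate:** the last pictures show the left paddle up at about 180 mm and the right one down at about 80 mm.
- **Shutter:** the camera put the blade at about 33–34 mm, slightly under the nominal 35 mm. That is within the 2 mm calibration, and the hard stop says it is fully across.
- **Vials:** all three ambers lie side by side at the right (white) stop. They did not move over three successive frames, and the magazine is empty.
- **Other things on the bench:** in the before and after views of the station area, the spatula, loose vials and beaker look unmoved. I didn't compare the reagent bottle and tip box there, but the arm's path stayed well clear of them.

No check failed.

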